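# Draw the bottom spool and mount it on the winder

## Task

The winder needs an empty spool: draw the magazine's slide fully out by its orange paddle so that it brings out the bottom spool while the spools above stay in their column, then take that bottom spool and lower it gently, not dropping it, over the winder's upright brass spindle until it sits fully down and level on the blue seat. Let go of it, leave the other spools in the magazine and do not disturb the other things on the table.

Things in the scene. Friction and masses are not known exactly. Their poses are not given: they have to be found in the camera images.
- magazine: Fixed spool magazine: grey base with an upright dark steel column, open at the front middle (70 x 70 mm outside, top 155 mm above the table) holding four spools stacked flat. Origin on the table under the column's centre line. Its -x axis is the direction in which the slide is drawn out; z up. Base and slide tail reach 140 mm behind (+x); the base reaches 50 mm in front.
- magazine_axis (a point): Centre line of the column at the height of the slide floor (22 mm above the table), the level on which the bottom spool stands.
- slide (a joint): Draw slide of the magazine, 0 m = home (as it starts), 0.100 m = fully drawn along the magazine's -x (end stop). About 1.5 N friction plus light damping; it stays where it is left. A steel floor strip 36 mm wide (22 mm above the table) carries the bottom spool; behind that spool a solid tail pushes it along and slides under the spools above to carry them. Drawn fully, the spool's centre stands about 100 mm in front of the column's centre line.
- paddle (a point): Grip point of the upright orange paddle on the slide: 14 mm thick along the draw direction, 24 mm wide across it, from 22 to 68 mm above the table; this point is on its centre line, 52 mm above the table, 85 mm in front (-x of the magazine) of the bottom spool's centre. It moves with the slide.
- spool1_center (a point): Centre (half-way up) of the bottom spool in the magazine, the one to mount: white, rigid, empty; 30 mm high, two 52 mm flanges each 5 mm thick, core 28 mm, through bore 15 mm along its z axis. About 45 g. Its flange rims can be gripped across 52 mm; with the slide drawn out its sides are free, overhanging the 36 mm strip by 8 mm on each side.
- spool2_center (a point): Centre of the second spool from the bottom (same kind), 30 mm above the first; stays in the column (sinks about 1 mm when the slide is drawn).
- spool3_center (a point): Centre of the third spool from the bottom (same kind); stays in the column.
- spool4_center (a point): Centre of the top spool (same kind); stays in the column.
- seat (a point): Centre of the blue seat's top face on the fixed winder: seat 38 mm across, 68 mm above the table, standing 18 mm proud of the winder's grey 140 x 150 mm deck (50 mm above the table). z axis up along the spindle. A mounted spool's underside lies at this height, so its centre is 15 mm above this point.
- spindle_tip (a point): Tip of the fixed brass spindle, 44 mm above the seat: 12 mm diameter for the lower 32 mm, then tapering to 5 mm at the tip. It does not turn.
- lens_ring: Bystander, leave alone: black lens ring, 48 mm across, 12 mm high; origin at the centre of its underside.
- screwdriver: Bystander, leave alone: screwdriver with green handle, lying; origin at the centre of its underside.
- junction_box: Bystander, leave alone: white box 100 x 75 x 55 mm; origin at the centre of its underside.
- reflector: Bystander, leave alone: conical bare-metal reflector, mouth down, 120 mm across, 56 mm high; origin at the centre of its underside.
- bottle: Bystander, leave alone: amber bottle 60 mm across, 130 mm high; origin at the centre of its underside.
- lens_cap: Bystander, leave alone: red disc 40 mm across, 12 mm high; origin at the centre of its underside.
- mirror_mount: Bystander, leave alone: black block 20 x 45 x 45 mm with a mirror disc; origin at the centre of its underside.
Mind the look-alikes: they are no part of the job. Leave any green or turquoise look-alike of the part that bears spool4_center alone.

How it is judged:
On the way, in this order (a step that is already met when the one before it is completed fails the run):
1. the slide is drawn out with the bottom spool on it, the spools above staying in place (value of joint slide above 0.085 m and horizontal distance between spool1_center and magazine_axis above 0.08 m and height (world z) of spool1_center below 0.045 m and distance of each of spool2_center, spool3_center, spool4_center from where it was at the start of the episode below 0.006 m), for 0.2 s.
2. the bottom spool is lifted off the slide (height (world z) of spool1_center above 0.06 m and horizontal distance between each of spool2_center, spool3_center, spool4_center and magazine_axis below 0.01 m), for 0.1 s.
At the end, for the whole second after the job is handed in: The bottom spool is on the spindle with its centre 15 mm (+-2.5 mm) above the seat and within 3.5 mm of the spindle axis, its own z axis upright within 0.06 rad, at rest and released; the other three spools are still in the magazine column, within 10 mm of its centre line (horizontal distance between spool1_center and seat below 0.0035 m and z of spool1_center in the frame of seat between 0.0125 and 0.0175 m and angle between spool1_center's own z axis and vertical below 0.06 rad and linear speed of spool1 below 0.02 m/s and horizontal distance between each of spool2_center, spool3_center, spool4_center and magazine_axis below 0.01 m); the robot touches nothing.
It fails at once if one of the other loose things on the table is moved by more than 30 mm (distance of any of lens_ring, screwdriver, junction_box, reflector, bottle, lens_cap, mirror_mount from where it was at the start of the episode above 0.03 m).
It fails at once if the spool is dropped onto the seat (faster than 0.35 m/s over the spindle) (horizontal distance between spool1_center and seat below 0.008 m and linear speed of spool1 above 0.35 m/s).
It also fails if it takes over 59 s, if anything falls off the work surface, if the arm or the gripper's body presses on something with over 40 N, if the wrist force passes 120 N, or if a joint passes its speed limit or range.

## Robot

A 6-joint arm with a two-finger parallel gripper is mounted at the origin on the work surface. World frame = base frame: x ahead of the robot, y to its left, z up, the work surface at z = 0. Lengths are in m, angles in rad, forces in N, time in s.
With the tool pointing down it reaches from about 0.425 to 0.95 m from the base axis. Payload 3.5 kg.
Tool frame: the origin (TCP) lies midway between the tips of the shut fingers; the grasp point (between the pads) lies 19 mm behind it; z points along the fingers, y is the direction in which the jaws open and shut (so a half turn about z gives the same grasp; the last joint's range is limited). The gripper opens to 85 mm and grips with 20 to 120 N. Pads are 22 mm wide; open, the fingers measure 114 mm over their backs; the gripper's body (76 mm by 85 mm) begins 54 mm behind the grasp point. The pads swing forward as they close: fully open they stand 13 mm farther back than shut.
Start: joints at [1.11, 0.286, 1.577, -0, 1.279, -0.15], TCP at [0.206, 0.643, 0.231] pointing down, gripper open.
Joint ranges: [-2.77, 2.77], [-0.9, 2.22], [0.21, 2.48], [-1.53, 4.67], [0.24, 2.81], [-2.84, 2.84]. Speed limits (rad/s): [2.79, 2.79, 3.14, 3.14, 3.14, 3.14].

## Interface

Orientations are given as a 3x3 rotation matrix whose columns are the frame's x, y, z axes.
In Python, from plant import arm gives the robot as it stands.
- The arm moves only by the tool move_arm, never from a script. Its arguments are lists of equal length, an entry for each row: "delta_pos": the shift along the tool's x, y, z in m, a list of three; "twist": the turn about the tool's z in degrees. A call has 1 to 20 rows; each row is the pose to reach, as a shift and turn from the pose commanded when the call began, along the tool's axes at that moment; what a row does not reach only later rows make up. A row lasts 1/12 s, in which the tool goes at most 41.7 mm and 7.16 degrees, less where a joint would pass 70% of its speed; a pose out of reach is approached as far as the arm can. A call with a gripper value outside its range is refused whole. "jaw" is the closure, from 0 (fully open) to 1 (shut), set as the call begins (left out, the last holds). The fingers move at their own pace and stop on an object; "force" is the grip in N (left out, the last holds). Time passes only in rows, so rows that repeat a pose let the fingers close. It gives the time, the measured TCP pose, the force and the opening at its end, in the units of the state.
- arm.get_state(): the state, without advancing time (a new reading comes with each control period).
- arm.capture(name): name is "scene" or "top"; returns (picture, depth): 480x640x3 uint8, red, green, blue; 480x640 float32, m along the optical axis (not along the pixel's ray), 0 where there is no reading.
- arm.get_calibration(name): a dict with "fx", "fy", "cx", "cy" (pixels), "cam_to_world" (4x4, takes a point from camera to world coordinates). Camera axes: x right, y up, looking along -z (the intrinsics and any distortion apply to the point x, -y, -z); pixel columns grow to the right and rows downward; lengths in m; the calibration is good to about 2 mm. A picture is of the moment at which its call begins. get_calibration takes no time and is no camera call.
- arm.job_done(): hands the job in, once; it reports no verdict.
The state is a dict: "time": time; "joint_pos": joint angles; "qd": joint speeds; "tau": joint torques, N m; "tcp_pos": TCP position; "tool_rot": TCP orientation; "force": force on the tool from outside, world axes, zero at the start; "ft_torque": the same for the moment, N m; "grip_width": finger opening in m.
Only numpy, scipy, OpenCV 4.12 (cv2) and the standard library are available. Lean on these libraries where they do the work, as an engineer would, in place of code of your own. Each camera call takes 0.05 s, during which the arm holds its last target.

## Working session

There is one attempt and no reset: what is moved stays moved. The work goes in short steps, Python scripts to look and compute and a tool call to move; the robot and the scene stay as the last step left them, time stands still between calls to the robot, and variables do not carry over. Pictures are saved under pics/ and viewed, and the job is handed in when it is done.

Besides the shell and the picture viewer there is one more tool, called after "Call:" by a JSON object that holds its "name" and its "arguments", one argument or row to a line. move_arm: Moves the arm, as the interface text tells. Its arguments: {"type":"object","properties":{"delta_pos":{"type":"array"},"twist":{"type":"array"},"jaw":{"type":"number"},"force":{"type":"number"}},"required":["delta_pos","twist"]}

```bash
ls; mkdir -p pics; cat > h.py <<'E'
import numpy as np,cv2
from plant import arm
def cap(n,f):
    p,d=arm.capture(n); cv2.imwrite(f'pics/{f}.png',p[:,:,::-1]); np.savez(f'pics/{f}.npz',p=p,d=d); return p,d
def world(n,u,v,z):
    c=arm.get_calibration(n)
    pc=np.array([(u-c['cx'])/c['fx']*z,-(v-c['cy'])/c['fy']*z,-z,1])
    return (np.array(c['cam_to_world'])@pc)[:3]
def cloud(n,d):
    c=arm.get_calibration(n); v,u=np.mgrid[:480,:640]
    P=np.stack([(u-c['cx'])/c['fx']*d,-(v-c['cy'])/c['fy']*d,-d,np.ones_like(d)],-1)
    return (P@np.array(c['cam_to_world']).T)[...,:3]
E
python3 - <<'E'
from h import *
for n in ['scene','top']:
    cap(n,n+'0'); c=arm.get_calibration(n); print(c)
s=arm.get_state(); print(s['time'],s['tcp_pos'],s['tool_rot'],s['grip_width'])
E
```

```text
pics
{'fx': 592.8707151123768, 'fy': 592.8707151123768, 'cx': 316.6133580423169, 'cy': 233.44987359605713, 'cam_to_world': array([[ 0.82005409, -0.33309408,  0.46535967,  1.27862235],
       [ 0.57206686,  0.49962479, -0.65047258, -0.95661308],
       [-0.01583666,  0.79963955,  0.60027144,  0.97832531],
       [ 0.        ,  0.        ,  0.        ,  1.        ]])}
{'fx': 621.6603700698511, 'fy': 621.6603700698511, 'cx': 330.76890038246705, 'cy': 245.1085425535427, 'cam_to_world': array([[ 2.04218814e-02,  9.87305764e-01, -1.57512776e-01,
         3.68978794e-01],
       [-9.99783348e-01,  2.08009833e-02,  7.58501795e-04,
         1.39607695e-02],
       [ 4.02529382e-03,  1.57463161e-01,  9.87516658e-01,
         1.52120868e+00],
       [ 0.00000000e+00,  0.00000000e+00,  0.00000000e+00,
         1.00000000e+00]])}
0.1 [0.20608178 0.64211463 0.23002501] [[-9.52098249e-01  3.05790643e-01 -1.00363088e-03]
 [ 3.05792088e-01  9.52096265e-01 -1.97495378e-03]
 [ 3.51630830e-04 -2.18725242e-03 -9.99997546e-01]] 0.08552912108173757
```

View pics/scene0.png

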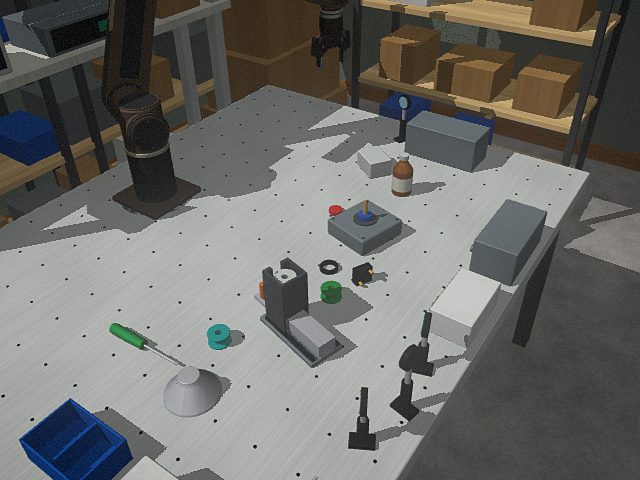

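View pics/top0.png

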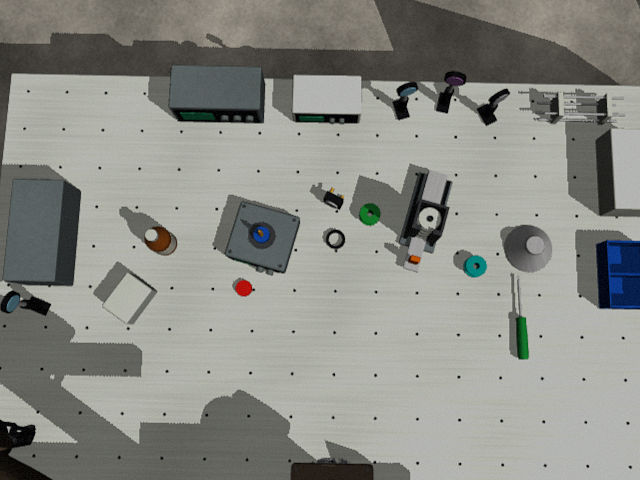

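The scene view shows the magazine at about (295,310) with the paddle at (263,290) behind it, and the winder at (365,222). In the top view the column is at (430,216), the paddle at (414,260) and the spindle at (261,233). Next I'll enlarge crops of these.

```bash
python3 - <<'E'
from h import *
z=np.load('pics/top0.npz'); p,d=z['p'],z['d']
a=cv2.resize(p[160:280,380:480],None,fx=5,fy=5,interpolation=cv2.INTER_NEAREST)
b=cv2.resize(p[190:290,210:310],None,fx=5,fy=5,interpolation=cv2.INTER_NEAREST)
cv2.imwrite('pics/cm.png',a[:,:,::-1]);cv2.imwrite('pics/cw.png',b[:,:,::-1])
W=cloud('top',d)
hsv=cv2.cvtColor(p,cv2.COLOR_RGB2HSV)
reg=np.zeros((480,640),bool);reg[230:280,390:440]=1
m=(hsv[...,0]<18)&(hsv[...,1]>150)&(hsv[...,2]>120)&reg
print('paddle',m.sum(),np.median(W[m],0),W[m].min(0),W[m].max(0))
reg[:]=0;reg[200:260,230:290]=1
m=(hsv[...,0]>100)&(hsv[...,0]<130)&(hsv[...,1]>150)&reg
print('blue',m.sum(),np.median(W[m],0),W[m].min(0),W[m].max(0))
reg[:]=0;reg[160:280,380:480]=1
m=reg&(W[...,2]>.13); print('column',m.sum(),W[m].mean(0),W[m].min(0),W[m].max(0)); r=cv2.minAreaRect(W[m][:,:2].astype(np.float32)*1000);print(r)
m=reg&(W[...,2]>.13)&(hsv[...,2]>130);print('spool top',m.sum(),W[m].mean(0),np.median(W[m][:,2]))
m=reg&(W[...,2]>.01); r=cv2.minAreaRect(W[m][:,:2].astype(np.float32)*1000);print('all',r)
v,u=np.nonzero(m)
reg[:]=0;reg[190:290,210:310]=1
m=reg&(W[...,2]>.04)&(W[...,2]<.06); r=cv2.minAreaRect(W[m][:,:2].astype(np.float32)*1000);print('deck',r)
m=reg&(W[...,2]>.075); print('spindle',W[m])
E
```

```text
paddle 48 [ 0.57279046 -0.18714698  0.06703145] [ 0.56524064 -0.19678571  0.0596856 ] [ 0.58100874 -0.17682367  0.07855279]
blue 184 [0.62115464 0.17707838 0.06712684] [0.36897879 0.01396077 0.04542503] [0.64696613 0.2486385  1.52120868]
column 875 [ 0.64007888 -0.1966494   0.22153163] [ 0.36897879 -0.24909416  0.13000075] [0.69759307 0.01396077 1.52120868]
((518.6402587890625, -126.25263977050781), (85.29270935058594, 401.1962585449219), 58.86896896362305)
spool top 314 [ 0.62809079 -0.18443487  0.27773117] 0.14189749389052952
all ((579.3578491210938, -214.895263671875), (273.106689453125, 558.5250244140625), 68.6488265991211)
deck ((621.6429443359375, 180.10147094726562), (151.4134979248047, 142.7645263671875), 75.58816528320312)
spindle [[0.36897879 0.01396077 1.52120868]
 [0.36897879 0.01396077 1.52120868]
 [0.36897879 0.01396077 1.52120868]
 [0.36897879 0.01396077 1.52120868]
 [0.36897879 0.01396077 1.52120868]
 [0.36897879 0.01396077 1.52120868]
 [0.36897879 0.01396077 1.52120868]
 [0.36897879 0.01396077 1.52120868]
 [0.36897879 0.01396077 1.52120868]
 [0.36897879 0.01396077 1.
[... 1362 characters left out ...]
077 1.52120868]
 [0.36897879 0.01396077 1.52120868]
 [0.36897879 0.01396077 1.52120868]
 [0.36897879 0.01396077 1.52120868]
 [0.36897879 0.01396077 1.52120868]
 [0.36897879 0.01396077 1.52120868]
 [0.36897879 0.01396077 1.52120868]
 [0.36897879 0.01396077 1.52120868]
 [0.36897879 0.01396077 1.52120868]
 [0.36897879 0.01396077 1.52120868]
 [0.36897879 0.01396077 1.52120868]
 [0.36897879 0.01396077 1.52120868]
 [0.36897879 0.01396077 1.52120868]
 [0.36897879 0.01396077 1.52120868]
 [0.36897879 0.01396077 1.52120868]
 [0.36897879 0.01396077 1.52120868]
 [0.36897879 0.01396077 1.52120868]
 [0.36897879 0.01396077 1.52120868]
 [0.36897879 0.01396077 1.52120868]
 [0.36897879 0.01396077 1.52120868]]
```

```bash
sleep 1
```

```text
(no output)
```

View pics/cm.png

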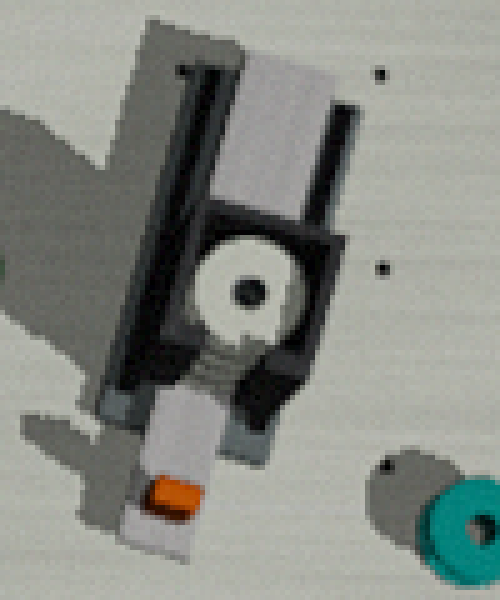

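View pics/cw.png

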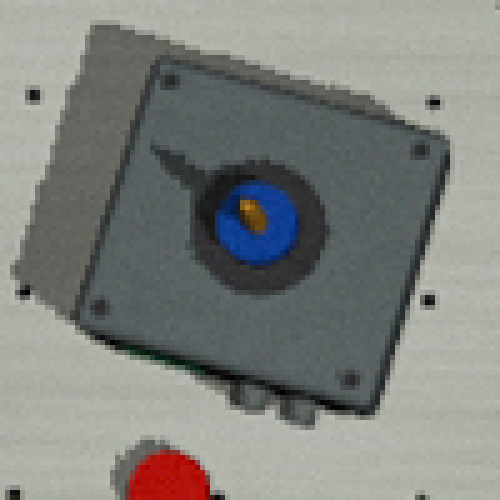

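```bash
cat >> h.py <<'E'
def onz(n,uv,z):
    c=arm.get_calibration(n);M=np.array(c['cam_to_world']);uv=np.atleast_2d(uv).astype(float)
    r=np.stack([(uv[:,0]-c['cx'])/c['fx'],-(uv[:,1]-c['cy'])/c['fy'],-np.ones(len(uv))],-1)@M[:3,:3].T
    t=(z-M[2,3])/r[:,2]; return (M[:3,3]+t[:,None]*r)[:,:2]
def circ(P):
    from scipy.optimize import least_squares
    f=lambda x:np.hypot(P[:,0]-x[0],P[:,1]-x[1])-x[2]
    s=least_squares(f,[*P.mean(0),.02],loss='soft_l1',f_scale=.0007); return s.x, np.abs(f(s.x)).mean()
def hull(m):
    c=max(cv2.findContours(m.astype(np.uint8),cv2.RETR_EXTERNAL,cv2.CHAIN_APPROX_NONE)[0],key=cv2.contourArea)
    return cv2.convexHull(c)[:,0]
E
python3 - <<'E'
from h import *
for n in ['top','scene']:
    z=np.load(f'pics/{n}0.npz'); p,d=z['p'],z['d']; W=cloud(n,d)
    hsv=cv2.cvtColor(p,cv2.COLOR_RGB2HSV); ok=d>0.1
    def box(a): r=np.zeros((480,640),bool); r[a[1]:a[3],a[0]:a[2]]=1; return r
    b=box((235,205,290,260)) if n=='top' else box((345,195,390,235))
    m=b&(hsv[...,0]>105)&(hsv[...,0]<130)&(hsv[...,1]>150)
    h=hull(m); print(n,'seat',circ(onz(n,h,.068)))
    b=box((405,195,455,240)) if n=='top' else box((262,255,312,295))
    m=b&(hsv[...,2]>140)&(hsv[...,1]<50)&(W[...,2]>.13)&ok
    h=hull(m); print('spool4',m.sum(),circ(onz(n,h,.142)))
    if n=='top':
        m=b&(W[...,2]>.1475)&(W[...,2]<.17)&ok
        print('col',cv2.minAreaRect(onz(n,hull(m),.155).astype(np.float32)*1000))
        b=box((400,245,430,275))
        m=b&(hsv[...,0]<18)&(hsv[...,1]>150)&(W[...,2]>.062)&ok
        v,u=np.nonzero(m); q=onz(n,np.c_[u,v],.068); print('paddle',q.mean(0),cv2.minAreaRect(q.astype(np.float32)*1000))
# tips by eye
print(onz('top',[[210+24.3*2,190+41]],.112))
E
python3 - <<'E'
import cv2
p=cv2.imread('pics/scene0.png')
a=cv2.resize(p[245:370,245:355],None,fx=5,fy=4.8,interpolation=cv2.INTER_CUBIC);cv2.imwrite('pics/sm.png',a)
a=cv2.resize(p[190:255,320:410],None,fx=7,fy=7,interpolation=cv2.INTER_CUBIC);cv2.imwrite('pics/sw.png',a)
E
```

```text
top seat (array([0.62363284, 0.17875815, 0.01962091]), np.float64(0.00043487302571568165))
spool4 270 (array([ 0.65560633, -0.20870259,  0.02407498]), np.float64(0.0010323672465969447))
col ((654.0562133789062, -208.1168975830078), (69.69573211669922, 71.35442352294922), 74.63956451416016)
paddle [ 0.57215146 -0.18555742] ((571.8279418945312, -185.73843383789062), (22.24892807006836, 14.796403884887695), 75.02013397216797)
scene seat (array([0.62771194, 0.17290532, 0.01756053]), np.float64(0.00036655807234926797))
spool4 176 (array([ 0.65806265, -0.21112644,  0.02257672]), np.float64(0.0008902598118710388))
[[0.6231445  0.17970136]]
```

```bash
sleep 2
```

```text
(no output)
```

View pics/sm.png

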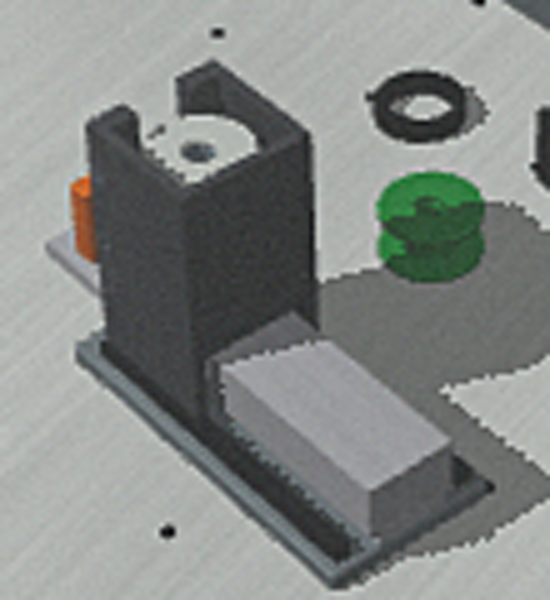

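View pics/sw.png

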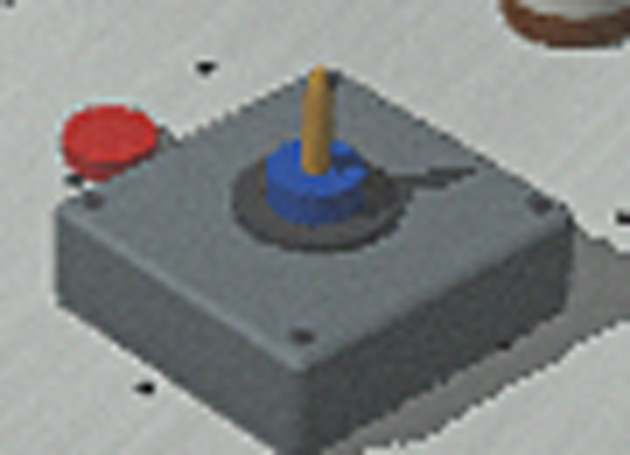

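The column centre is (0.654,-0.208) with a 70 mm outline, as expected. The paddle is at (0.572,-0.186), 85 mm in front, also as expected. The seat is at (0.6236,0.1788) and the draw direction is at 164.6°. I'll grip the paddle with the jaws across the draw direction.

```bash
cat >> h.py <<'E'
def go(x,y,z,yaw=None):
    s=arm.get_state();R=np.array(s['tool_rot']);p=np.array(s['tcp_pos'])
    d=R.T@(np.array([x,y,z])-p); a=np.degrees(np.arctan2(R[1,0],R[0,0]))
    print('t',round(s['time'],2),'tcp',p.round(4),'yaw',a.round(2),'w',round(s['grip_width'],4),'F',np.round(s['force'],2),'delta mm',(d*1000).round(2),'twist',None if yaw is None else round(a-yaw,2))
E
python3 -c "
from h import *
go(.569,-.185,.22,164.64)"
```

```text
t 0.1 tcp [0.2061 0.6421 0.23  ] yaw 162.19 w 0.0855 F [ 0.19 -0.89 -0.58] delta mm [-598.46 -676.49   11.29] twist -2.45
```

Call:
{"name": "move_arm", "arguments": {
  "delta_pos": [
    [-0.02, -0.023, 0.0],
    [-0.07, -0.08, 0.0],
    [-0.14, -0.16, 0.0],
    [-0.2, -0.23, 0.0],
    [-0.27, -0.305, 0.0],
    [-0.34, -0.385, 0.0],
    [-0.41, -0.46, 0.0],
    [-0.48, -0.54, 0.0],
    [-0.54, -0.61, 0.0],
    [-0.58, -0.656, 0.005],
    [-0.598, -0.676, 0.011],
    [-0.598, -0.676, 0.011],
    [-0.598, -0.676, 0.011],
    [-0.598, -0.676, 0.011],
    [-0.598, -0.676, 0.011],
    [-0.598, -0.676, 0.011],
    [-0.598, -0.676, 0.011],
    [-0.598, -0.676, 0.011],
    [-0.598, -0.676, 0.011],
    [-0.598, -0.676, 0.011]
  ],
  "twist": [0, 0, 0, 0, 0, -1, -1, -2, -2.45, -2.45, -2.45, -2.45, -2.45, -2.45, -2.45, -2.45, -2.45, -2.45, -2.45, -2.45],
  "jaw": 0.0,
  "force": 40
}}

```text
time: 1.77
tcp_pos: [0.5367, -0.1122, 0.2215]
tool_rot: [[-0.964, 0.265, -0.001], [0.265, 0.964, 0.0], [0.001, 0.0, -1.0]]
force: [1.7, 1.6, 0.8]
grip_width: 0.0855
```

```bash
python3 -c "
from h import *
go(.569,-.185,.22,164.64)"
```

```text
t 1.77 tcp [ 0.5367 -0.1122  0.2215] yaw 164.61 w 0.0855 F [1.7  1.6  0.77] delta mm [-50.44 -61.66   1.48] twist -0.03
```

Call:
{"name": "move_arm", "arguments": {
  "delta_pos": [
    [-0.02, -0.025, 0.0],
    [-0.04, -0.05, 0.0],
    [-0.046, -0.056, 0.0],
    [-0.046, -0.056, 0.0],
    [-0.046, -0.056, 0.0],
    [-0.046, -0.056, 0.0]
  ],
  "twist": [0, 0, 0, 0, 0, 0]
}}

```text
time: 2.27
tcp_pos: [0.5656, -0.1749, 0.2216]
tool_rot: [[-0.965, 0.264, -0.001], [0.264, 0.965, 0.001], [0.001, 0.001, -1.0]]
force: [-0.6, 0.5, 0.6]
grip_width: 0.0854
```

```bash
python3 -c "
from h import *
go(.569,-.185,.034,164.64)"
```

```text
t 2.27 tcp [ 0.5656 -0.1749  0.2216] yaw 164.7 w 0.0854 F [-0.64  0.48  0.58] delta mm [ -6.24  -8.97 187.6 ] twist 0.06
```

Call:
{"name": "move_arm", "arguments": {
  "delta_pos": [
    [-0.006, -0.009, 0.0],
    [-0.006, -0.009, 0.01],
    [-0.006, -0.009, 0.04],
    [-0.006, -0.009, 0.075],
    [-0.006, -0.009, 0.1],
    [-0.006, -0.009, 0.11],
    [-0.006, -0.009, 0.11],
    [-0.006, -0.009, 0.11]
  ],
  "twist": [0, 0, 0, 0, 0, 0, 0, 0]
}}

```text
time: 2.93
tcp_pos: [0.5697, -0.1864, 0.1122]
tool_rot: [[-0.964, 0.264, -0.0], [0.264, 0.964, 0.0], [0.0, 0.0, -1.0]]
force: [0.7, 0.0, 0.6]
grip_width: 0.0855
```

```bash
python3 -c "
from h import *
go(.569,-.185,.034,164.64)
cap('scene','s1');cap('top','t1')
a=cv2.imread('pics/s1.png')[200:340,220:340];b=cv2.imread('pics/t1.png')[170:290,370:490]
cv2.imwrite('pics/j1.png',np.hstack([cv2.resize(a,(400,467)),cv2.resize(b,(400,467))]))
"
```

```text
t 2.93 tcp [ 0.5697 -0.1864  0.1122] yaw 164.67 w 0.0855 F [0.7  0.01 0.62] delta mm [ 1.07  1.14 78.24] twist 0.03
```

View pics/j1.png

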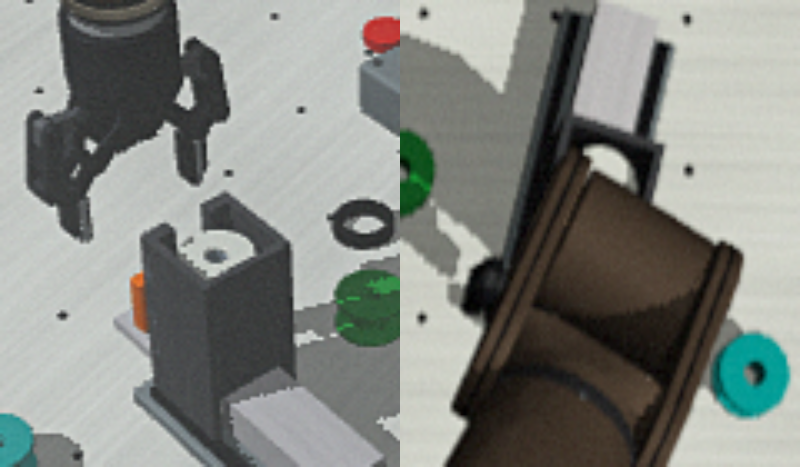

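The gripper straddles the paddle with its jaws across the draw direction, and nothing is in the way. Descending and gripping.

Call:
{"name": "move_arm", "arguments": {
  "delta_pos": [
    [0.001, 0.001, 0.01],
    [0.001, 0.001, 0.03],
    [0.001, 0.001, 0.05],
    [0.001, 0.001, 0.068],
    [0.001, 0.001, 0.077],
    [0.001, 0.001, 0.077],
    [0.001, 0.001, 0.077]
  ],
  "twist": [0, 0, 0, 0, 0, 0, 0]
}}

```text
time: 3.62
tcp_pos: [0.5692, -0.1855, 0.0354]
tool_rot: [[-0.964, 0.265, 0.0], [0.265, 0.964, -0.0], [-0.0, -0.0, -1.0]]
force: [0.3, -0.2, -0.2]
grip_width: 0.0853
```

Call:
{"name": "move_arm", "arguments": {
  "delta_pos": [
    [0, 0, 0],
    [0, 0, 0],
    [0, 0, 0],
    [0, 0, 0],
    [0, 0, 0],
    [0, 0, 0],
    [0, 0, 0],
    [0, 0, 0],
    [0, 0, 0],
    [0, 0, 0]
  ],
  "twist": [0, 0, 0, 0, 0, 0, 0, 0, 0, 0],
  "jaw": 1.0,
  "force": 30
}}

```text
time: 4.45
tcp_pos: [0.5692, -0.1855, 0.0357]
tool_rot: [[-0.964, 0.265, 0.0], [0.265, 0.964, -0.0], [-0.001, -0.0, -1.0]]
force: [-1.7, 0.9, 5.2]
grip_width: 0.0233
```

```bash
python3 -c "
from h import *
go(.569,-.185,.034,164.64)"
```

```text
t 4.45 tcp [ 0.5692 -0.1855  0.0357] yaw 164.65 w 0.0233 F [-1.69  0.87  5.22] delta mm [0.3  0.47 1.72] twist 0.01
```

The jaws stopped at 24 mm, so they hold the paddle. Pulling.

Call:
{"name": "move_arm", "arguments": {
  "delta_pos": [
    [0.002, 0, 0],
    [0.006, 0, 0],
    [0.012, 0, 0],
    [0.018, 0, 0],
    [0.024, 0, 0],
    [0.03, 0, 0],
    [0.036, 0, 0],
    [0.042, 0, 0],
    [0.048, 0, 0],
    [0.054, 0, 0],
    [0.06, 0, 0],
    [0.066, 0, 0],
    [0.072, 0, 0],
    [0.078, 0, 0],
    [0.084, 0, 0],
    [0.089, 0, 0],
    [0.094, 0, 0],
    [0.097, 0, 0],
    [0.099, 0, 0],
    [0.1, 0, 0]
  ],
  "twist": [0, 0, 0, 0, 0, 0, 0, 0, 0, 0, 0, 0, 0, 0, 0, 0, 0, 0, 0, 0]
}}

```text
time: 6.12
tcp_pos: [0.4728, -0.1589, 0.0357]
tool_rot: [[-0.964, 0.265, 0.003], [0.265, 0.964, -0.001], [-0.003, 0.0, -1.0]]
force: [6.4, -0.0, 2.8]
grip_width: 0.0236
```

Call:
{"name": "move_arm", "arguments": {
  "delta_pos": [
    [0.001, 0, 0],
    [0.001, 0, 0],
    [0.001, 0, 0],
    [0.001, 0, 0]
  ],
  "twist": [0, 0, 0, 0]
}}

```text
time: 6.45
tcp_pos: [0.4728, -0.1589, 0.0357]
tool_rot: [[-0.964, 0.265, 0.005], [0.265, 0.964, -0.001], [-0.005, -0.0, -1.0]]
force: [7.4, 1.2, 3.1]
grip_width: 0.0235
```

```bash
python3 -c "
from h import *
go(.569,-.185,.034,164.64)
cap('scene','s2');cap('top','t2')
a=cv2.imread('pics/s2.png')[200:340,200:320];b=cv2.imread('pics/t2.png')[170:290,370:490]
cv2.imwrite('pics/j2.png',np.hstack([cv2.resize(a,(400,467)),cv2.resize(b,(400,467))]))
"
```

```text
t 6.45 tcp [ 0.4728 -0.1589  0.0357] yaw 164.61 w 0.0235 F [7.35 1.24 3.09] delta mm [-99.68   0.36   2.12] twist -0.03
```

View pics/j2.png

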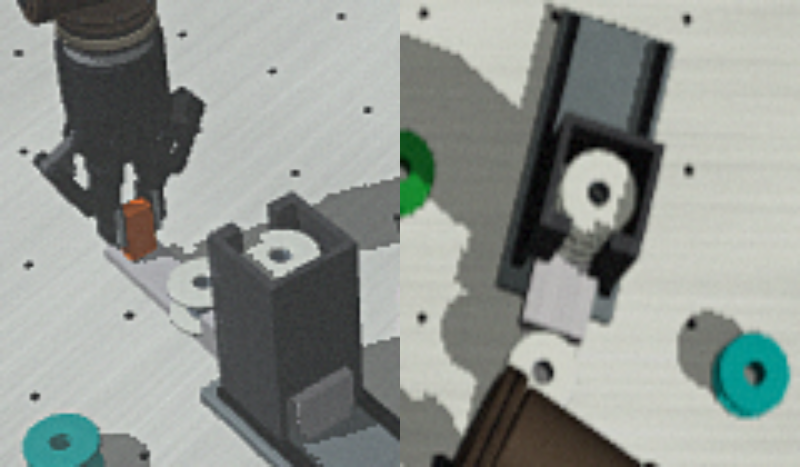

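The slide is out: 100 mm of travel and about 7 N against the stop. The bottom spool stands on the strip and the column is intact. Next I'll release, go up and measure the spool.

Call:
{"name": "move_arm", "arguments": {
  "delta_pos": [
    [-0.001, 0, 0],
    [-0.001, 0, 0],
    [-0.001, 0, 0],
    [-0.001, 0, 0],
    [-0.001, 0, 0],
    [-0.001, 0, 0],
    [-0.001, 0, 0],
    [-0.001, 0, 0]
  ],
  "twist": [0, 0, 0, 0, 0, 0, 0, 0],
  "jaw": 0.0
}}

```text
time: 7.22
tcp_pos: [0.4723, -0.1588, 0.035]
tool_rot: [[-0.964, 0.265, -0.0], [0.265, 0.964, 0.0], [0.0, 0.0, -1.0]]
force: [0.2, 0.4, 0.9]
grip_width: 0.0857
```

Call:
{"name": "move_arm", "arguments": {
  "delta_pos": [
    [0, 0, -0.01],
    [0, 0, -0.035],
    [0, 0, -0.065],
    [0, 0, -0.095],
    [0, 0, -0.115],
    [0, 0, -0.12],
    [0, 0, -0.12]
  ],
  "twist": [0, 0, 0, 0, 0, 0, 0]
}}

```text
time: 7.8
tcp_pos: [0.4737, -0.1595, 0.1576]
tool_rot: [[-0.964, 0.265, 0.004], [0.265, 0.964, -0.003], [-0.005, -0.001, -1.0]]
force: [0.1, -0.3, 0.3]
grip_width: 0.0851
```

```bash
python3 -c "
from h import *
go(.5575,-.1817,.13,164.64)
cap('scene','s3');cap('top','t3')
a=cv2.imread('pics/s3.png')[200:340,200:320];b=cv2.imread('pics/t3.png')[170:290,370:490]
cv2.imwrite('pics/j3.png',np.hstack([cv2.resize(a,(400,467)),cv2.resize(b,(400,467))]))
"
```

```text
t 7.8 tcp [ 0.4737 -0.1595  0.1576] yaw 164.65 w 0.0851 F [ 0.11 -0.31  0.3 ] delta mm [-86.58   0.87  28.01] twist 0.01
```

View pics/j3.png

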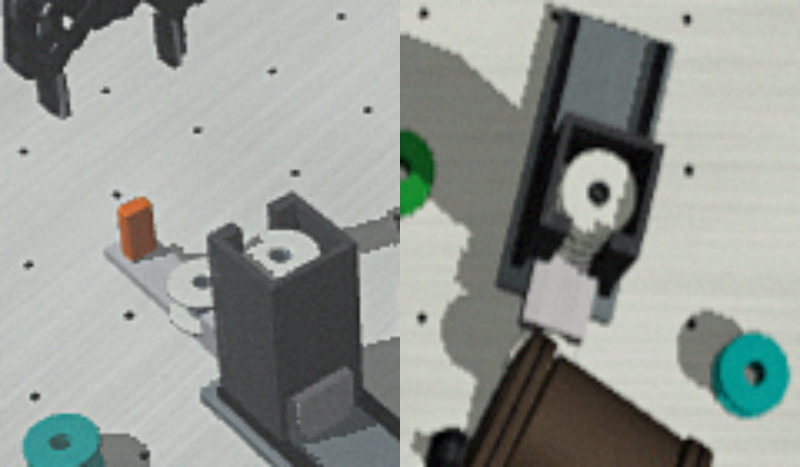

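```bash
python3 -c "
from h import *
print('spool1 scene',onz('scene',[[200+202/3.333,200+281.5/3.336]],.052),'top',onz('top',[[370+543/3.333,170+371/3.892]],.052))
print('spool4 bore scene',onz('scene',[[200+281/3.333,200+254/3.336]],.142),'top',onz('top',[[370+599/3.333,170+192/3.892]],.142))
"
```

```text
spool1 scene [[ 0.5649909 -0.1884466]] top [[ 0.56468219 -0.46998817]]
spool4 bore scene [[ 0.65988192 -0.21405475]] top [[ 0.65851889 -0.48167439]]
```

```bash
python3 -c "
from h import *
print('spool1 top',onz('top',[[370+143/3.333,170+371/3.892]],.052),onz('top',[[370+199/3.333,170+192/3.892]],.142))
"
```

```text
spool1 top [[ 0.55869051 -0.18378218]] [[ 0.6527429  -0.20974542]]
```

```bash
python3 -c "
from h import *
go(.558,-.1823,.013,164.64)"
```

```text
t 7.9 tcp [ 0.4717 -0.1585  0.154 ] yaw 164.64 w 0.0852 F [ 0.    0.69 -0.24] delta mm [-89.71  -0.2  140.89] twist 0.0
```

Call:
{"name": "move_arm", "arguments": {
  "delta_pos": [
    [-0.01, 0.0, 0],
    [-0.035, 0, 0],
    [-0.065, 0, 0],
    [-0.082, 0, 0],
    [-0.087, 0, 0.005],
    [-0.087, 0, 0.02],
    [-0.087, 0, 0.04],
    [-0.087, 0, 0.05],
    [-0.087, 0, 0.05],
    [-0.087, 0, 0.05]
  ],
  "twist": [0, 0, 0, 0, 0, 0, 0, 0, 0, 0]
}}

```text
time: 8.73
tcp_pos: [0.5552, -0.1813, 0.1034]
tool_rot: [[-0.964, 0.265, -0.003], [0.265, 0.964, 0.002], [0.004, 0.001, -1.0]]
force: [-0.3, -1.0, 0.4]
grip_width: 0.0854
```

```bash
python3 -c "
from h import *
go(.558,-.1823,.013,164.64)
cap('scene','s4')
a=cv2.imread('pics/s4.png')[180:320,200:340]
cv2.imwrite('pics/j4.png',cv2.resize(a,(560,560)))
"
```

```text
t 8.73 tcp [ 0.5552 -0.1813  0.1034] yaw 164.64 w 0.0854 F [-0.27 -0.99  0.41] delta mm [-3.31 -0.27 90.36] twist -0.0
```

View pics/j4.png

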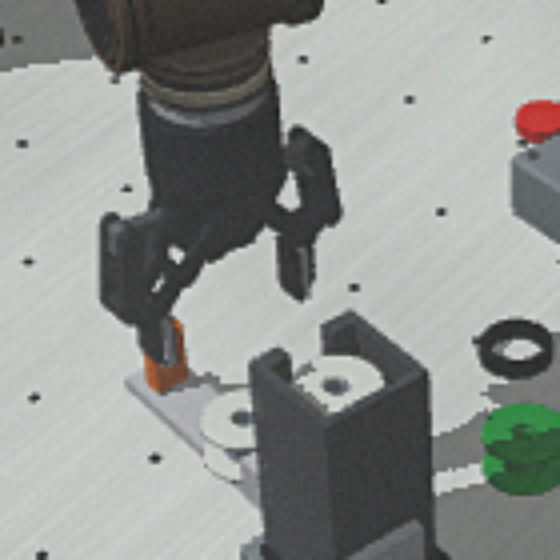

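The fingers straddle the spool on either side. Descending.

Call:
{"name": "move_arm", "arguments": {
  "delta_pos": [
    [-0.002, 0, 0.01],
    [-0.002, 0, 0.03],
    [-0.002, 0, 0.05],
    [-0.002, 0, 0.07],
    [-0.002, 0, 0.083],
    [-0.002, 0, 0.09],
    [-0.002, 0, 0.09],
    [-0.002, 0, 0.09]
  ],
  "twist": [0, 0, 0, 0, 0, 0, 0, 0]
}}

```text
time: 9.45
tcp_pos: [0.5587, -0.1827, 0.0155]
tool_rot: [[-0.964, 0.265, 0.001], [0.265, 0.964, -0.0], [-0.001, -0.0, -1.0]]
force: [0.0, -0.2, 0.2]
grip_width: 0.0852
```

```bash
python3 -c "
from h import *
go(.558,-.1823,.013,164.64)"
```

```text
t 9.45 tcp [ 0.5587 -0.1827  0.0155] yaw 164.64 w 0.0852 F [ 0.01 -0.24  0.19] delta mm [0.78 0.19 2.48] twist 0.0
```

Call:
{"name": "move_arm", "arguments": {
  "delta_pos": [
    [0, 0, 0.001],
    [0, 0, 0.002],
    [0, 0, 0.002],
    [0, 0, 0.002],
    [0, 0, 0.002],
    [0, 0, 0.002],
    [0, 0, 0.002],
    [0, 0, 0.002],
    [0, 0, 0.002],
    [0, 0, 0.002]
  ],
  "twist": [0, 0, 0, 0, 0, 0, 0, 0, 0, 0],
  "jaw": 1.0,
  "force": 25
}}

```text
time: 10.28
tcp_pos: [0.559, -0.1828, 0.0141]
tool_rot: [[-0.964, 0.265, 0.002], [0.265, 0.964, -0.001], [-0.002, -0.0, -1.0]]
force: [-0.7, 0.5, 6.0]
grip_width: 0.05
```

```bash
python3 -c "
from h import *
go(.558,-.1823,.013,164.64)
cap('scene','s5')
a=cv2.imread('pics/s5.png')[200:320,200:320]
cv2.imwrite('pics/j5.png',cv2.resize(a,(600,600)))
"
```

```text
t 10.28 tcp [ 0.559  -0.1828  0.0141] yaw 164.64 w 0.05 F [-0.65  0.52  6.02] delta mm [1.14 0.24 1.14] twist -0.0
```

View pics/j5.png

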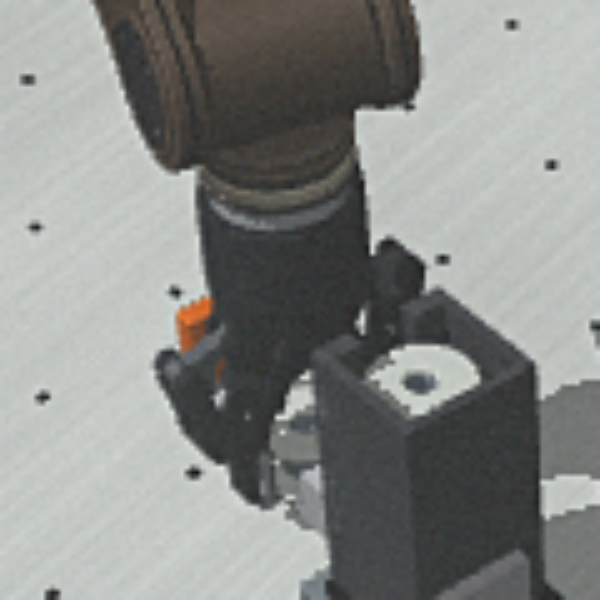

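The jaws read 0.050 on the 52 mm rim, which is plausible since the paddle also read slightly low. Lifting.

Call:
{"name": "move_arm", "arguments": {
  "delta_pos": [
    [0, 0, -0.003],
    [0, 0, -0.01],
    [0, 0, -0.02],
    [0, 0, -0.035],
    [0, 0, -0.055],
    [0, 0, -0.075],
    [0, 0, -0.1],
    [0, 0, -0.125],
    [0, 0, -0.145],
    [0, 0, -0.155],
    [0, 0, -0.16],
    [0, 0, -0.16],
    [0, 0, -0.16]
  ],
  "twist": [0, 0, 0, 0, 0, 0, 0, 0, 0, 0, 0, 0, 0]
}}

```text
time: 11.42
tcp_pos: [0.5576, -0.1821, 0.172]
tool_rot: [[-0.964, 0.265, -0.002], [0.265, 0.964, 0.001], [0.002, 0.0, -1.0]]
force: [0.5, 0.7, -0.4]
grip_width: 0.05
```

```bash
python3 -c "
from h import *
go(.6236,.1788,.16,164.64)
p,d=cap('scene','s6')
a=cv2.imread('pics/s6.png')[140:300,180:340]
cv2.imwrite('pics/j6.png',cv2.resize(a,(600,600)))
"
```

```text
t 11.42 tcp [ 0.5576 -0.1821  0.172 ] yaw 164.64 w 0.05 F [ 0.49  0.68 -0.42] delta mm [ 31.96 365.5   12.15] twist 0.0
```

View pics/j6.png

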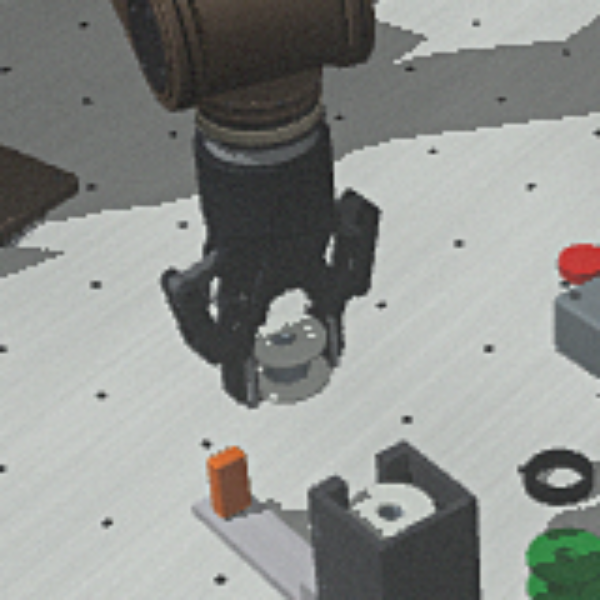

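Spool lifted and level. Now I'll get the seat and tip in the scene view for a relative check.

```bash
python3 -c "
from h import *
print('seat sc',onz('scene',[[320+316.5/7,190+168/7]],.068),'tip sc',onz('scene',[[320+319/7,190+72/7]],.112))
go(.6244,.1787,.165,164.64)"
```

```text
seat sc [[0.63138328 0.17273096]] tip sc [[0.63099825 0.17234405]]
t 11.47 tcp [ 0.5573 -0.1819  0.1713] yaw 164.64 w 0.05 F [ 0.02 -0.48 -0.19] delta mm [ 30.8  365.53   6.6 ] twist 0.0
```

Call:
{"name": "move_arm", "arguments": {
  "delta_pos": [
    [0.003, 0.02, 0],
    [0.005, 0.055, 0],
    [0.01, 0.095, 0],
    [0.015, 0.135, 0],
    [0.02, 0.175, 0],
    [0.025, 0.215, 0],
    [0.028, 0.255, 0],
    [0.03, 0.295, 0],
    [0.031, 0.33, 0],
    [0.031, 0.355, 0],
    [0.031, 0.365, 0],
    [0.031, 0.365, 0],
    [0.031, 0.365, 0],
    [0.031, 0.365, 0],
    [0.031, 0.365, 0]
  ],
  "twist": [0, 0, 0, 0, 0, 0, 0, 0, 0, 0, 0, 0, 0, 0, 0]
}}

```text
time: 12.72
tcp_pos: [0.6248, 0.176, 0.1726]
tool_rot: [[-0.964, 0.267, -0.001], [0.267, 0.964, -0.0], [0.001, -0.001, -1.0]]
force: [0.2, 0.8, -0.1]
grip_width: 0.0501
```

```bash
python3 -c "
from h import *
go(.6244,.1787,.125,164.64)
cap('scene','s7');cap('top','t7')
a=cv2.imread('pics/s7.png')[150:250,310:410];b=cv2.imread('pics/t7.png')[180:280,210:310]
cv2.imwrite('pics/j7.png',np.hstack([cv2.resize(a,(400,400)),cv2.resize(b,(400,400))]))
"
```

```text
t 12.72 tcp [0.6248 0.176  0.1726] yaw 164.53 w 0.0501 F [ 0.2   0.84 -0.07] delta mm [ 1.03  2.49 47.59] twist -0.11
```

View pics/j7.png

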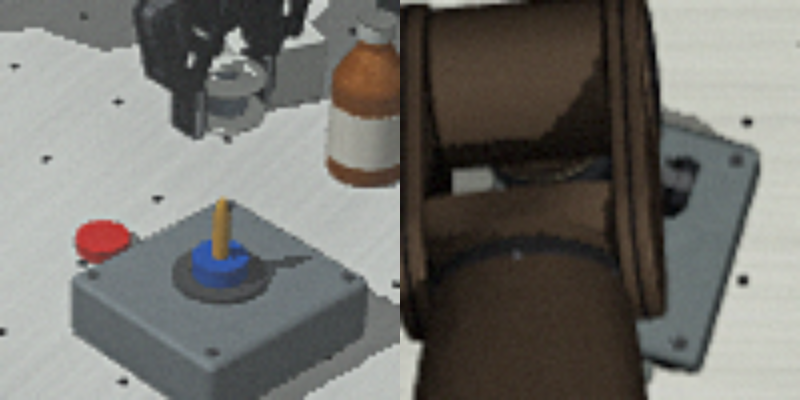

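Top and scene agree on the spool-to-seat shift, (65.4,361.5) mm against (66.4,361.1) mm. The TCP target is therefore about (0.625,0.1785). I'll lower to just above the tip and look.

Call:
{"name": "move_arm", "arguments": {
  "delta_pos": [
    [0, 0.0022, 0.005],
    [0, 0.0022, 0.02],
    [0, 0.0022, 0.035],
    [0, 0.0022, 0.047],
    [0, 0.0022, 0.052],
    [0, 0.0022, 0.052],
    [0, 0.0022, 0.052],
    [0, 0.0022, 0.052],
    [0, 0.0022, 0.052]
  ],
  "twist": [0, 0, 0, 0, 0, 0, 0, 0, 0]
}}

```text
time: 13.57
tcp_pos: [0.6264, 0.18, 0.1223]
tool_rot: [[-0.964, 0.265, 0.002], [0.265, 0.964, 0.0], [-0.002, 0.001, -1.0]]
force: [-0.1, 0.3, 0.2]
grip_width: 0.0502
```

```bash
python3 -c "
from h import *
go(.625,.1785,.11,164.64)
cap('scene','s8');
a=cv2.imread('pics/s8.png')[170:240,330:400]
cv2.imwrite('pics/j8.png',cv2.resize(a,(595,595),interpolation=cv2.INTER_CUBIC))
"
```

```text
t 13.57 tcp [0.6264 0.18   0.1223] yaw 164.64 w 0.0502 F [-0.15  0.29  0.15] delta mm [ 0.98 -1.8  12.33] twist 0.0
```

View pics/j8.png

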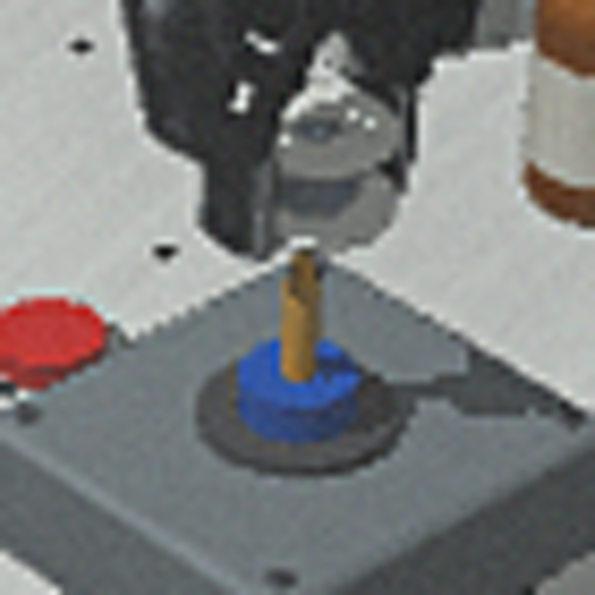

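```bash
python3 -c "
from h import *
go(.625,.1785,.11,164.64)
print(onz('scene',[[330+318/8.5,170+124/8.5]],.160))
p=cv2.imread('pics/s8.png')[176:206,350:386]
cv2.imwrite('pics/j8b.png',cv2.resize(p,(792,594*1+66),interpolation=cv2.INTER_NEAREST)[:600])
"
```

```text
t 13.62 tcp [0.6263 0.18   0.1223] yaw 164.65 w 0.0501 F [-0.13  0.94 -1.12] delta mm [ 0.91 -1.79 12.26] twist 0.01
[[0.63317734 0.17475878]]
```

View pics/j8b.png

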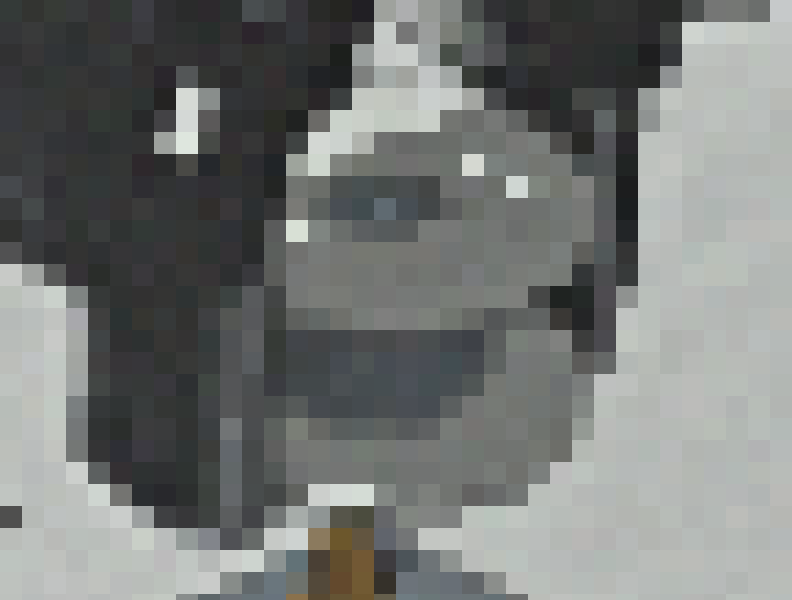

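The bore is about 0.6 px right of the spindle line, consistent with the TCP being about 1.5 mm off target. Correcting, then lowering to near the taper.

Call:
{"name": "move_arm", "arguments": {
  "delta_pos": [
    [0.001, -0.0018, 0],
    [0.001, -0.0018, 0.003],
    [0.001, -0.0018, 0.007],
    [0.001, -0.0018, 0.01],
    [0.001, -0.0018, 0.01],
    [0.001, -0.0018, 0.01],
    [0.001, -0.0018, 0.01],
    [0.001, -0.0018, 0.01]
  ],
  "twist": [0, 0, 0, 0, 0, 0, 0, 0]
}}

```text
time: 14.28
tcp_pos: [0.6243, 0.1784, 0.1112]
tool_rot: [[-0.964, 0.265, 0.0], [0.265, 0.964, 0.0], [-0.0, 0.0, -1.0]]
force: [0.3, 0.0, 0.1]
grip_width: 0.0502
```

```bash
python3 -c "
from h import *
go(.625,.1785,.1,164.64)
cap('scene','s9');
p=cv2.imread('pics/s9.png')[176:226,340:390]
cv2.imwrite('pics/j9.png',cv2.resize(p,(600,600),interpolation=cv2.INTER_NEAREST))
"
```

```text
t 14.28 tcp [0.6243 0.1784 0.1112] yaw 164.64 w 0.0502 F [0.28 0.04 0.06] delta mm [-0.66  0.26 11.15] twist 0.0
```

View pics/j9.png

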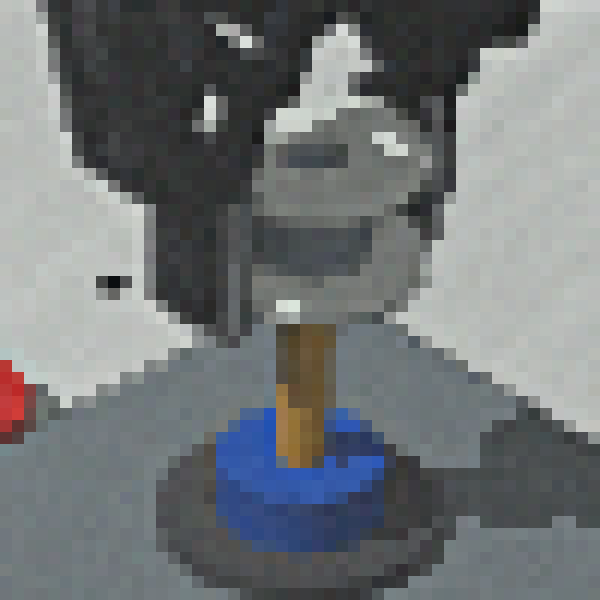

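The bore is now on the spindle line within about 0.3 px. Lowering slowly and watching the force.

Call:
{"name": "move_arm", "arguments": {
  "delta_pos": [
    [-0.0004, 0.0002, 0.002],
    [-0.0004, 0.0002, 0.005],
    [-0.0004, 0.0002, 0.008],
    [-0.0004, 0.0002, 0.011],
    [-0.0004, 0.0002, 0.013],
    [-0.0004, 0.0002, 0.014],
    [-0.0004, 0.0002, 0.014],
    [-0.0004, 0.0002, 0.014]
  ],
  "twist": [0, 0, 0, 0, 0, 0, 0, 0]
}}

```text
time: 15.0
tcp_pos: [0.6246, 0.1784, 0.097]
tool_rot: [[-0.964, 0.265, -0.0], [0.265, 0.964, -0.0], [0.0, -0.0, -1.0]]
force: [-0.4, -0.6, 0.3]
grip_width: 0.0498
```

```bash
python3 -c "
from h import *
go(.625,.1785,.09,164.64)"
```

```text
t 15.0 tcp [0.6246 0.1784 0.097 ] yaw 164.64 w 0.0498 F [-0.35 -0.61  0.26] delta mm [-0.36  0.16  6.96] twist 0.0
```

Call:
{"name": "move_arm", "arguments": {
  "delta_pos": [
    [-0.0002, 0.0001, 0.001],
    [-0.0002, 0.0001, 0.003],
    [-0.0002, 0.0001, 0.005],
    [-0.0002, 0.0001, 0.007],
    [-0.0002, 0.0001, 0.008],
    [-0.0002, 0.0001, 0.008],
    [-0.0002, 0.0001, 0.008]
  ],
  "twist": [0, 0, 0, 0, 0, 0, 0]
}}

```text
time: 15.58
tcp_pos: [0.6248, 0.1785, 0.0889]
tool_rot: [[-0.964, 0.265, -0.0], [0.265, 0.964, -0.0], [0.0, -0.0, -1.0]]
force: [-0.5, 0.1, -0.3]
grip_width: 0.0502
```

```bash
python3 -c "
from h import *
go(.625,.1785,.06,164.64)
cap('scene','s10');
p=cv2.imread('pics/s10.png')[176:226,340:390]
cv2.imwrite('pics/j10.png',cv2.resize(p,(600,600),interpolation=cv2.INTER_NEAREST))
"
```

```text
t 15.58 tcp [0.6248 0.1785 0.0889] yaw 164.64 w 0.0502 F [-0.48  0.08 -0.28] delta mm [-0.22  0.08 28.88] twist -0.0
```

View pics/j10.png

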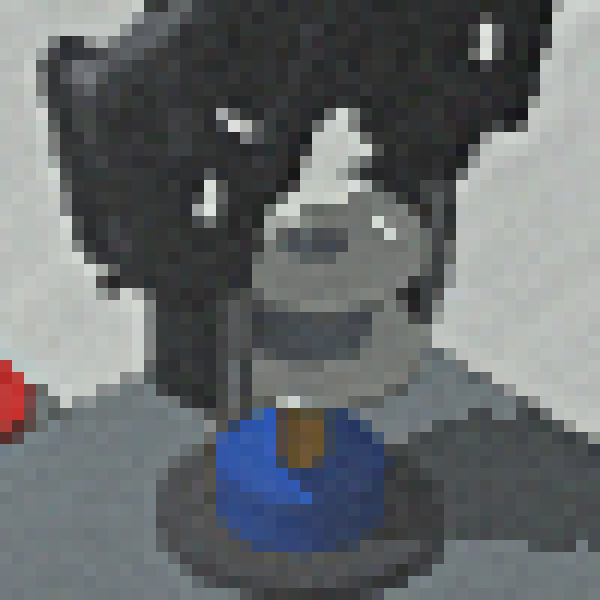

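There's no contact force 15 mm below the tip, so the spindle is inside the bore. Continuing.

Call:
{"name": "move_arm", "arguments": {
  "delta_pos": [
    [0, 0, 0.001],
    [0, 0, 0.003],
    [0, 0, 0.006],
    [0, 0, 0.009],
    [0, 0, 0.012],
    [0, 0, 0.015],
    [0, 0, 0.018],
    [0, 0, 0.02],
    [0, 0, 0.022],
    [0, 0, 0.023],
    [0, 0, 0.023],
    [0, 0, 0.023]
  ],
  "twist": [0, 0, 0, 0, 0, 0, 0, 0, 0, 0, 0, 0]
}}

```text
time: 16.63
tcp_pos: [0.6249, 0.1785, 0.0661]
tool_rot: [[-0.964, 0.265, 0.0], [0.265, 0.964, 0.0], [-0.0, 0.0, -1.0]]
force: [0.1, -0.5, -0.2]
grip_width: 0.0503
```

```bash
python3 -c "
from h import *
go(.625,.1785,.06,164.64)"
```

```text
t 16.63 tcp [0.6249 0.1785 0.0661] yaw 164.65 w 0.0503 F [ 0.06 -0.55 -0.23] delta mm [-0.15 -0.01  6.07] twist 0.01
```

Call:
{"name": "move_arm", "arguments": {
  "delta_pos": [
    [0, 0, 0.0005],
    [0, 0, 0.001],
    [0, 0, 0.002],
    [0, 0, 0.003],
    [0, 0, 0.004],
    [0, 0, 0.0045],
    [0, 0, 0.005],
    [0, 0, 0.005],
    [0, 0, 0.005]
  ],
  "twist": [0, 0, 0, 0, 0, 0, 0, 0, 0]
}}

```text
time: 17.38
tcp_pos: [0.6248, 0.1785, 0.061]
tool_rot: [[-0.964, 0.265, -0.0], [0.265, 0.964, -0.0], [0.0, -0.0, -1.0]]
force: [0.5, 0.1, -0.4]
grip_width: 0.0502
```

Call:
{"name": "move_arm", "arguments": {
  "delta_pos": [
    [0, 0, 0.0005],
    [0, 0, 0.001],
    [0, 0, 0.001],
    [0, 0, 0.001]
  ],
  "twist": [0, 0, 0, 0]
}}

```text
time: 17.72
tcp_pos: [0.625, 0.1785, 0.0603]
tool_rot: [[-0.964, 0.265, 0.0], [0.265, 0.964, 0.0], [-0.0, 0.0, -1.0]]
force: [0.6, -0.7, 0.1]
grip_width: 0.0501
```

```bash
python3 -c "
from h import *
go(.625,.1785,.06,164.64)"
```

```text
t 17.72 tcp [0.625  0.1785 0.0603] yaw 164.64 w 0.0501 F [ 0.59 -0.68  0.09] delta mm [-0.03 -0.02  0.26] twist 0.0
```

Call:
{"name": "move_arm", "arguments": {
  "delta_pos": [
    [0, 0, 0.0003],
    [0, 0, 0.0006],
    [0, 0, 0.0008],
    [0, 0, 0.0008],
    [0, 0, 0.0008]
  ],
  "twist": [0, 0, 0, 0, 0]
}}

```text
time: 18.13
tcp_pos: [0.625, 0.1786, 0.0602]
tool_rot: [[-0.964, 0.265, 0.0], [0.265, 0.964, -0.0], [-0.0, 0.0, -1.0]]
force: [-3.3, -1.6, 4.7]
grip_width: 0.0505
```

Call:
{"name": "move_arm", "arguments": {
  "delta_pos": [
    [0, 0, 0.0003],
    [0, 0, 0.0006],
    [0, 0, 0.0008],
    [0, 0, 0.0008],
    [0, 0, 0.0008]
  ],
  "twist": [0, 0, 0, 0, 0]
}}

```text
time: 18.55
tcp_pos: [0.6252, 0.1786, 0.0602]
tool_rot: [[-0.964, 0.265, 0.0], [0.265, 0.964, -0.0], [-0.0, -0.0, -1.0]]
force: [-4.0, -1.2, 7.7]
grip_width: 0.0501
```

The spool touches the seat at the expected height (TCP 0.060 m, 5–8 N). Relaxing slightly and opening.

Call:
{"name": "move_arm", "arguments": {
  "delta_pos": [
    [0, 0, -0.0008],
    [0, 0, -0.0008],
    [0, 0, -0.0008]
  ],
  "twist": [0, 0, 0]
}}

```text
time: 18.8
tcp_pos: [0.6252, 0.1786, 0.0602]
tool_rot: [[-0.964, 0.265, 0.001], [0.265, 0.964, 0.0], [-0.001, 0.0, -1.0]]
force: [-2.4, -0.3, 5.8]
grip_width: 0.0503
```

Call:
{"name": "move_arm", "arguments": {
  "delta_pos": [
    [0, 0, 0],
    [0, 0, 0],
    [0, 0, 0],
    [0, 0, 0],
    [0, 0, 0],
    [0, 0, 0],
    [0, 0, 0],
    [0, 0, 0]
  ],
  "twist": [0, 0, 0, 0, 0, 0, 0, 0],
  "jaw": 0.0
}}

```text
time: 19.47
tcp_pos: [0.6248, 0.1785, 0.0592]
tool_rot: [[-0.964, 0.265, -0.0], [0.265, 0.964, -0.0], [0.0, -0.0, -1.0]]
force: [-0.5, -0.8, -0.5]
grip_width: 0.085
```

```bash
python3 -c "
from h import *
go(.625,.1785,.06,164.64)
cap('scene','s11');
p=cv2.imread('pics/s11.png')[176:226,340:390]
cv2.imwrite('pics/j11.png',cv2.resize(p,(600,600),interpolation=cv2.INTER_NEAREST))
"
```

```text
t 19.47 tcp [0.6248 0.1785 0.0592] yaw 164.64 w 0.085 F [-0.45 -0.85 -0.53] delta mm [-0.18  0.04 -0.85] twist 0.0
```

View pics/j11.png

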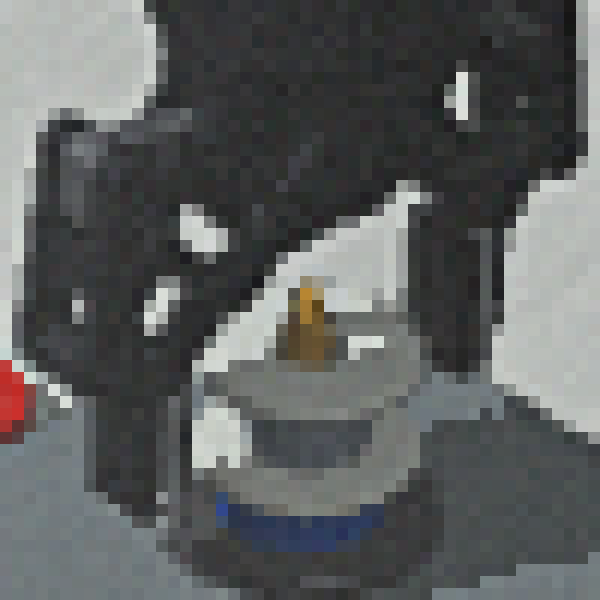

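The spool sits on the seat with the spindle tip poking through, and the fingers are clear on both sides. Rising straight up, then away.

Call:
{"name": "move_arm", "arguments": {
  "delta_pos": [
    [0, 0, -0.005],
    [0, 0, -0.02],
    [0, 0, -0.04],
    [0, 0, -0.065],
    [0, 0, -0.095],
    [0, 0, -0.125],
    [0, 0, -0.14],
    [0, 0, -0.145],
    [0.02, 0, -0.145],
    [0.05, 0, -0.145],
    [0.08, 0, -0.145],
    [0.11, 0.02, -0.145],
    [0.13, 0.05, -0.145],
    [0.13, 0.09, -0.145],
    [0.13, 0.13, -0.145],
    [0.13, 0.16, -0.145],
    [0.13, 0.18, -0.145],
    [0.13, 0.19, -0.145],
    [0.13, 0.19, -0.145],
    [0.13, 0.19, -0.145]
  ],
  "twist": [0, 0, 0, 0, 0, 0, 0, 0, 0, 0, 0, 0, 0, 0, 0, 0, 0, 0, 0, 0]
}}

```text
time: 21.18
tcp_pos: [0.5494, 0.3956, 0.2036]
tool_rot: [[-0.964, 0.264, -0.001], [0.264, 0.964, -0.001], [0.001, -0.002, -1.0]]
force: [0.9, -0.6, 0.3]
grip_width: 0.0855
```

```bash
python3 -c "
from h import *
go(.625,.1785,.06,164.64)
cap('scene','s12');p,d=cap('top','t12');W=cloud('top',d)
a=cv2.imread('pics/s12.png')[170:350,240:420];b=cv2.imread('pics/t12.png')[150:300,200:500]
cv2.imwrite('pics/j12.png',np.vstack([cv2.resize(a[:90],(600,300)),cv2.resize(b,(600,300))]))
m=np.zeros((480,640),bool);m[205:260,235:290]=1
m&=(W[...,2]>.09)&(W[...,2]<.106)&(d>.1)
h=hull(m);print('spool',m.sum(),circ(onz('top',h,.098)))
q=W[m];A=np.c_[q[:,:2]-q[:,:2].mean(0),np.ones(len(q))];print('plane',np.linalg.lstsq(A,q[:,2],rcond=None)[0])
"
```

```text
t 21.18 tcp [0.5494 0.3956 0.2036] yaw 164.67 w 0.0855 F [ 0.93 -0.63  0.32] delta mm [-130.48 -189.17  143.77] twist 0.03
spool 357 (array([0.62388446, 0.17879943, 0.02532029]), np.float64(0.00019655090079346142))
plane [0.00148985 0.0157989  0.09767342]
```

View pics/j12.png

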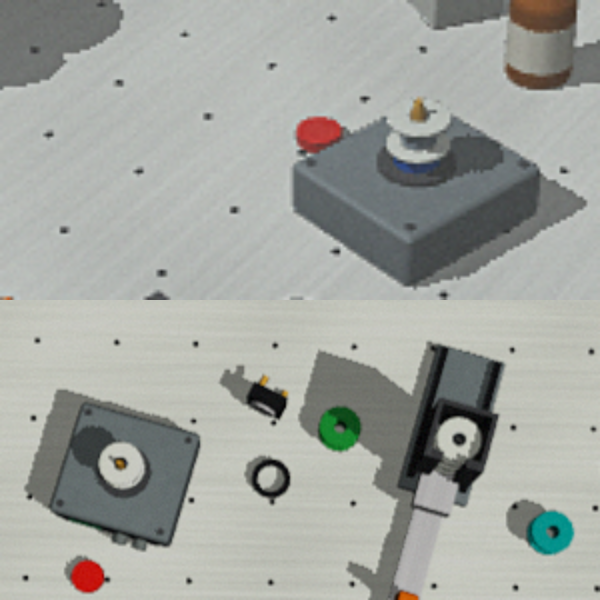

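The spool's top face is at z = 0.0977 (0.098 expected). It is centred 0.3 mm from the measured seat and tilted about 0.016 rad. The bystanders and the column are unchanged, so I'm handing in.

```bash
python3 -c "
from plant import arm
print(arm.job_done())"
```

```text
the job is handed in; nothing more can be done
None
```

I drew the slide fully out by its paddle, took the bottom spool, and lowered it onto the winder's spindle until it touched the blue seat. Then I let go and moved the arm clear. I handed the job in at about 21 s; it gives no verdict.

- **Slide:** it moved 100 mm and came up against the stop with about 7 N. The three upper spools stayed in the column.
- **Mounted spool (last pictures):** the top face is at 97.7 mm, where 98 is expected. It is centred about 0.3 mm from the measured seat and tilted about 0.016 rad, against a limit of 0.06. Contact force on the seat was about 5–8 N.
- **Other things:** the lens ring, mirror mount, lens cap, bottle and both look-alike spools look unmoved in the crops I viewed. I did not check the screwdriver, reflector and junction box again at the end, but the arm passed high above the table and never went near them.
- **Disagreements:**
  - The scene camera's absolute positions were about 6–8 mm off from the top camera's. The spool-to-seat shift agreed within about 1 mm between the two cameras, so I used that.
  - The jaws read 50 mm on the 52 mm rim.

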